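Set the strap press with its gauge blade

ROBOT

A 6-joint arm with a two-finger parallel gripper is mounted at the origin on the work surface. World frame = base frame: x ahead of the robot, y to its left, z up, the work surface at z = 0. Lengths are in m, angles in degrees, forces in N, time in s.
With the tool pointing down it reaches from about 0.35 to 0.775 m from the base axis. Payload 7.3 kg.
Tool frame: the origin (TCP) lies at the very end of the fingers, on their centre line; the grasp point (between the pads) lies 19 mm behind it; z points along the fingers, y is the line along which they close (so a half turn about z gives the same grasp; the last joint's range is limited). The gripper opens to 92 mm and grips with 3 to 60 N. Pads are 19 mm wide; open, the fingers measure 130 mm over their backs; the gripper's body (75 mm by 190 mm) begins 47 mm behind the grasp point.
Start: joints at [-79.412, 19.595, 87.324, -0, 73.075, -8.365], TCP at [0.171, -0.497, 0.227] pointing down, gripper open.
Joint ranges: [-145.02, 145.02], [-44.19, 115.74], [2.07, 154.8], [-57.11, 237.11], [16.16, 152.29], [-177.93, 177.93]. Speed limits (degrees/s): [147.25, 147.25, 180, 180, 180, 180].

INTERFACE

Orientations are given as a 3x3 rotation matrix whose columns are the frame's x, y, z axes.
In Python, from workcell import robot, snapshot gives the robot as it stands.
- The arm moves only by the tool jog_arm, never from a script. Its argument "motion" is a list of rows, each a list of 3 entries, a list of its own where there are three numbers: the shift along the tool's x, y, z in cm, then the turn, a rotation vector about the tool's x, y, z in degrees, then the closure, from 0 (fully open) to 1 (shut). In form: [[[x, y, z], [rx, ry, rz], jaw], ...]. A call has 1 to 5 rows; each row is the pose to reach, as a shift and turn from the pose commanded when the call began, along the tool's axes at that moment; what a row does not reach only later rows make up. A row lasts 1/8 s, in which the tool goes at most 62.5 mm and 10.7 degrees, less where a joint would pass 70% of its speed; a pose out of reach is approached as far as the arm can. A call with a gripper value outside its range is refused whole. The fingers move at their own pace and stop on an object; "squeeze" is the grip in N (left out, the last holds). Time passes only in rows, so rows that repeat a pose let the fingers close. It gives the time, the measured TCP pose, the force, the opening and the grip force at its end, in the units of the state.
- robot.sense(): the state, without advancing time (a new reading comes with each control period).
- snapshot(name): name is "side" or "top"; returns a dict with "frame" (400x640x3 uint8, red, green, blue), "camera_matrix" (3x3 intrinsics, pixels), "world_to_cam" (4x4, takes a point from world to camera coordinates). Camera axes: x right, y down, z forward; pixel columns grow to the right and rows downward; lengths in m; the calibration is good to about 2 mm. A picture is of the moment at which its call begins. There is no depth.
- robot.hand_in(): hands the job in; it is judged then, once.
The state is a dict: "t": time; "joint_positions": joint angles; "dq": joint speeds; "tau": joint torques, N m; "position": TCP position; "ee_rot": TCP orientation; "force": force on the tool from outside, world axes, zero at the start; "wrist_torque": the same for the moment, N m; "gripper_width": finger opening in m; "grip_force": force on a finger pad.
Only numpy, scipy, OpenCV 4.12 (cv2) and the standard library are available. Lean on these libraries where they do the work, as an engineer would, in place of code of your own. Each camera call takes 0.05 s, during which the arm holds its last target. There are 200 camera calls.

TASK

Set the strap press on the bench: push the gauge blade in along its channel until its shoulder is home against the rails, then turn the T-handled screw until the blade just drags under the pressing foot - clearly held back when you draw it out by a centimetre or two, but never clamped hard. Push the gauge home again, leave the press set like that, and do not disturb the other things on the bench.

Things in the scene. Friction and masses are not known exactly. Their poses are not given: they have to be found in the camera images.
- press: Grey press bolted to the bench. Origin: bench level, below the screw axis; x runs along the bed, away from the gauge's handle. Bed 90 mm wide, 30 mm high, x = -190 to 60 mm. A bridge (36 mm deep, 90 mm wide, top 116 mm high) spans it at x = 0; the T-bar above sweeps a 67 mm circle. In front of x = -34 mm nothing of the press is higher than 42 mm.
- stop (a point): Mouth of the blade's channel: mid-way between the front ends of two steel rails (18 mm wide, 10 mm high, 17 mm apart), on the bed, 30 mm above the bench, x = -70 mm from the press's origin. The rail ends are the stop for the gauge's shoulder; the rails run on to x = +30 mm. A keeper plate roofs the channel to x = -30 mm with 1.5 mm play over the blade, top 42 mm above the bench.
- screw_grip (a point): Centre of the steel T-bar on top of the adjusting screw, on the screw axis, 154 mm above the bench. The bar is 66 mm long, 12 mm thick and 24 mm high (142 to 166 mm) and lies along the press's x axis when the screw reads 0.
- screw (a joint): Adjusting screw, rad, 0 to 6; grows clockwise seen from above. The T-bar turns with it and stays at its height. Stiff (0.08 N m): stays where it is left, turns both ways. Each radian lowers the jaw 2 mm. Starts at 0 to 0.5; the foot first touches the blade somewhere between 1.15 and 3.1 rad, different each time. Right setting: about 0.25 to 0.7 rad past first touch.
- jaw: Steel crossbar 26 x 50 x 14 mm under the bridge, driven down by the screw; origin centre of its underside. Carries a round-nosed foot 11 mm wide on the screw axis, over the blade; how far it hangs down is unknown (+-1.8 mm). It is sprung: past touch its force rises about 8 N per rad of screw. Right: it bears on the blade with 2 to 5.5 N. Over 18 N is clamped hard.
- gauge: Loose gauge, 0.1 to 0.16 kg, on the bed, steel blade in the channel. Blade 12 mm wide, 4 mm thick, reaches 100 mm ahead (+x) of the origin; shoulder 40 mm wide, 12 mm high. Origin: middle of the shoulder's front, underside of the blade; home when at stop; starts 20 to 45 mm short. Friction 0.5 to 0.7 on bed and foot: drawing it takes 2 to 7 N when right, under 1.2 N when free.
- gauge_grip (a point): Centre of the gauge's wooden handle, 30 mm behind (-x) the gauge's origin, 57 mm above the bench; home at x = -100 mm in the press's frame. Seen from above an I: web 36 mm long (x), 12 mm thick (y), between two end plates 8 mm thick, 32 mm wide; 34 to 78 mm above the bench. Pinch the web across y, or put the fingers loosely astride it and push the end plates.
- block: Bystander: dark steel bench block 75 x 50 x 32 mm beside the press, origin under its centre.
- punch: Bystander: brass and steel punch, 18 mm wide, 58 mm tall, standing beside the press, origin under its foot.
- hammer: Bystander: hammer lying on the bench.
- driver: Bystander: screwdriver lying on the bench.
- rivet_jar: Bystander: small glass jar, 60 mm wide, 75 mm tall.
- mug: Bystander: clay mug, 80 mm wide, 90 mm tall.
- strop: Bystander: flat dark wooden bar 190 x 45 x 18 mm.
Things that resemble listed ones, but are neither listed nor needed, are in the scene too. Leave any green or white look-alike of the gauge alone.

How it is judged (in metres and radians):
On the way, in this order (a step that is already met when the one before it is completed fails the run):
1. the gauge is pushed home, its shoulder within 3 mm of the rails, with the foot still clear of the blade (x of gauge_grip in the frame of press above -0.103 m and contact force between jaw and gauge below 0.5 N), for 0.1 s.
2. with the screw set so that the foot bears on the blade, the gauge is drawn out by 6 to 28 mm (x of gauge_grip in the frame of press between -0.128 and -0.106 m and contact force between jaw and gauge between 1.75 and 6.7 N), for 0.1 s.
At the end, for the whole second after the job is handed in: The gauge rests in the channel with its shoulder within 4 mm of the rails, and the foot's contact force on its blade is 1.75 to 6.7 N (2 to 5.5 N straight down, with any friction that remains), the gauge at rest (x of gauge_grip in the frame of press between -0.104 and -0.096 m and contact force between jaw and gauge between 1.75 and 6.7 N and linear speed of gauge below 0.01 m/s); the robot touches nothing.
It fails at once if the foot clamps the blade with more than 18 N (contact force between jaw and gauge above 18 N).
It fails at once if a bystander is shifted by more than 30 mm (distance of any of block, punch, hammer, driver, rivet_jar, mug, strop from where it was at the start of the episode above 0.03 m).
It also fails if it takes over 72 s, if anything falls off the work surface, if the arm or the gripper's body presses on something with over 40 N, if the wrist force passes 120 N, or if a joint passes its speed limit or range.

## Working session

There is one attempt and no reset: what is moved stays moved. The work goes in short steps, Python scripts to look and compute and a tool call to move; the robot and the scene stay as the last step left them, time stands still between calls to the robot, and variables do not carry over. Pictures are saved under pics/ and viewed, at most 10 in all, crops included, and the job is handed in when it is done.

Besides the shell and the picture viewer there is one more tool, called as name(argument=value, ...), one argument or row to a line, values as JSON. jog_arm: Moves the arm, as the interface text tells. Its arguments: {"type":"object","properties":{"motion":{"type":"array","items":{"type":"array"}},"squeeze":{"type":"number"}},"required":["motion"]}

```bash
mkdir -p pics; cat > h.py <<'E'
import numpy as np, cv2
from workcell import robot, snapshot
def ray(s,u,v,z):
    K=s["camera_matrix"];T=s["world_to_cam"];R=T[:3,:3];c=-R.T@T[:3,3]
    d=R.T@np.linalg.solve(K,[u,v,1.]);return c+d*(z-c[2])/d[2]
def proj(s,p):
    q=s["world_to_cam"]@np.append(p,1);q=s["camera_matrix"]@q[:3];return q[:2]/q[2]
E
python3 - <<'E'
from h import *
for n in ("top","side"):
    s=snapshot(n);cv2.imwrite(f"pics/{n}0.png",s["frame"][:,:,::-1])
    T=s["world_to_cam"];print(n,-T[:3,:3].T@T[:3,3],T[:3,:3].round(2).tolist(),s["camera_matrix"][0])
r=robot.sense();print(r["t"],r["position"],r["ee_rot"],r["force"],r["gripper_width"])
E
```

```text
top [0.45105811 0.00320512 1.20797154] [[-0.02, -1.0, 0.0], [-1.0, 0.02, -0.05], [0.05, -0.0, -1.0]] [408.26189216   0.         322.47820326]
side [0.37719929 0.83194761 0.69081496] [[-0.99, -0.17, 0.01], [-0.1, 0.53, -0.84], [0.13, -0.83, -0.54]] [384.98676362   0.         321.05777336]
0.1 [ 0.17047044 -0.49617725  0.22613408] [[ 9.45782818e-01  3.24799633e-01 -2.44189296e-04]
 [ 3.24799668e-01 -9.45781944e-01  1.29974016e-03]
 [ 1.91205299e-04 -1.30858451e-03 -9.99999126e-01]] [ 0.49197132 -0.6349478   0.58758747] 0.09177032963349473
```

View pics/top0.png

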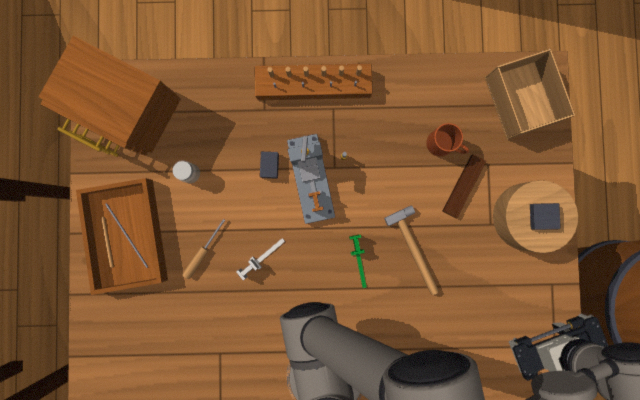

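View pics/side0.png

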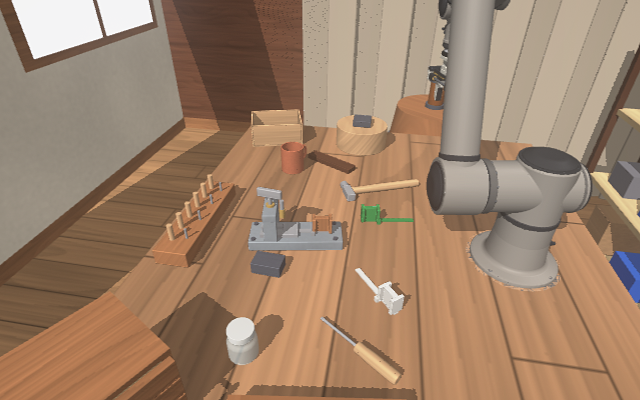

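The gauge is the brown-handled one in the press, at top (317,201) and side (320,223). The look-alikes are green at top (358,247) and white at top (262,258). The press body is at top (310,180), the block at (269,165) and the punch at (344,155). Next I take a close crop to check this.

```bash
python3 - <<'E'
import cv2
a=cv2.imread("pics/top0.png")[125:230,255:365]
b=cv2.imread("pics/side0.png")[175:260,240:350]
a=cv2.resize(a,None,fx=5.4,fy=5.4,interpolation=cv2.INTER_CUBIC);cv2.imwrite("pics/topc.png",a)
b=cv2.resize(b,None,fx=7,fy=7,interpolation=cv2.INTER_CUBIC);cv2.imwrite("pics/sidec.png",b)
E
```

```text
(no output)
```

View pics/topc.png

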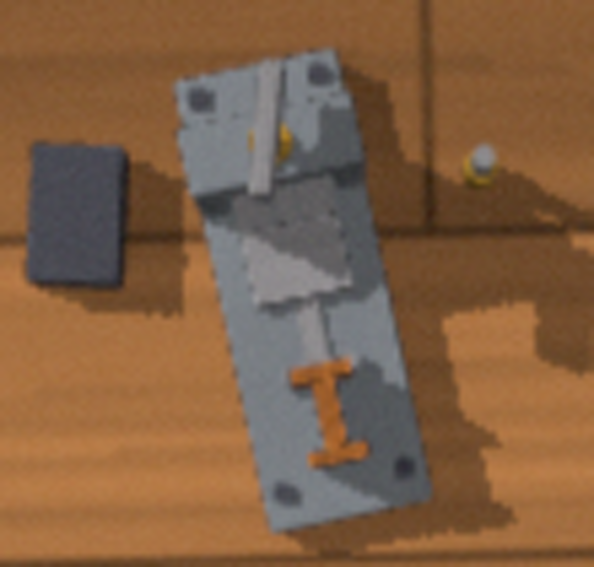

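View pics/sidec.png

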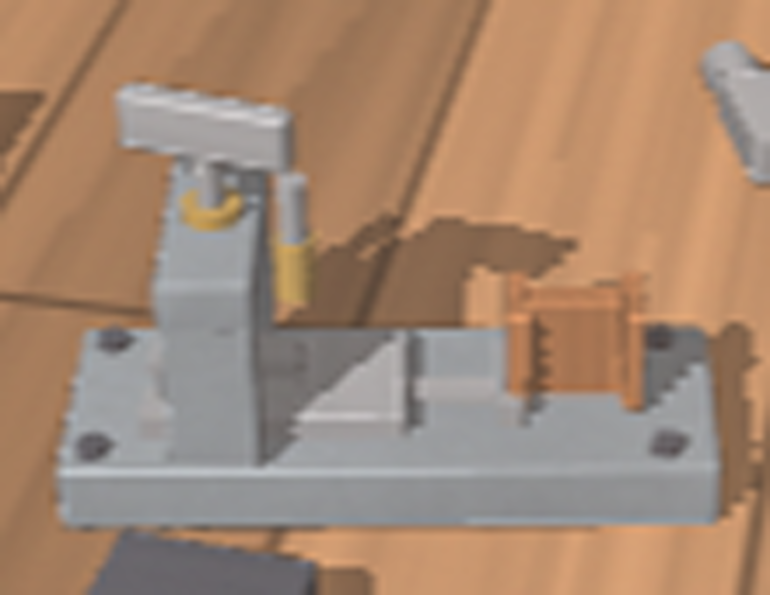

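The crops confirm the choice: the brown I-shaped handle sits on the press bed, with its blade running into the channel. In the top crop the handle's plates are at (321,374) and (338,454), and the T-bar's ends at (271,62) and (260,193). The bed's corners are at (270,531), (430,497), (176,82) and (335,50).

```bash
python3 - <<'E'
from h import *
s=snapshot("top");d=snapshot("side")
P=lambda x,y,z:ray(s,(x+.5)/5.4-.5+255,(y+.5)/5.4-.5+125,z)
Q=lambda x,y,z:ray(d,(x+.5)/7-.5+240,(y+.5)/7-.5+175,z)
c=[P(270,531,.03),P(430,497,.03),P(176,82,.03),P(335,50,.03)]
f=(c[0]+c[1])/2;b=(c[2]+c[3])/2
u=(b-f);L=np.linalg.norm(u);u/=L
print("corners",np.round(c,4),"len",L,"w",np.linalg.norm(c[0]-c[1]),np.linalg.norm(c[2]-c[3]))
n=(c[0]-c[1]+c[2]-c[3])[:2]; print("yaw axis",np.degrees(np.arctan2(u[1],u[0])),"yaw from width",np.degrees(np.arctan2(-n[0],n[1])))
o=(f+b)/2+u*0.065;print("origin from bed",o)
A=P(271,62,.166);B=P(260,193,.166);print("bar",A,B,(A+B)/2,np.linalg.norm(A-B),np.degrees(np.arctan2(*(A-B)[1::-1])))
g1=P(321,374,.078);g2=P(338,454,.078);print("handle",g1,g2,(g1+g2)/2,np.linalg.norm(g1-g2),"x in press",(((g1+g2)/2-o)@u))
# side
A=Q(120,93,.166);B=Q(288,116,.166);print("side bar",A,B,(A+B)/2,np.linalg.norm(A-B))
print("side bed near edge",Q(62,468,.03),Q(715,463,.03))
g=Q(575,290,.078);print("side handle",g)
E
```

```text
corners [[ 0.4457  0.0532  0.03  ]
 [ 0.462  -0.0326  0.03  ]
 [ 0.6883  0.0993  0.03  ]
 [ 0.7039  0.0132  0.03  ]] len 0.24659458571019316 w 0.08728928043638602 0.08742689401420198
yaw axis 10.743196032790287 yaw from width 10.541889702240455
origin from bed [0.63884259 0.04538287 0.03      ]
bar [0.66959423 0.04271576 0.166     ] [0.6068516  0.04912766 0.166     ] [0.63822291 0.04592171 0.166     ] 0.06306941162016963 -5.835010992787506
handle [0.52584544 0.02342337 0.078     ] [0.48457579 0.01552997 0.078     ] [0.50521061 0.01947667 0.078     ] 0.04201773646033723 x in press -0.13611885713615343
side bar [0.66957191 0.0468839  0.166     ] [0.60613385 0.05020661 0.166     ] [0.63785288 0.04854526 0.166     ] 0.06352502203489627
side bed near edge [0.68647008 0.09862618 0.03      ] [0.44637449 0.05049794 0.03      ]
side handle [0.50639918 0.01659626 0.078     ]
```

jog_arm(
  motion=[
    [[24,-19,0],[0,0,-50],0.5],
    [[24,-19,0],[0,0,-50],0.5],
    [[24,-19,0],[0,0,-50],0.5],
    [[24,-19,0],[0,0,-50],0.5],
    [[24,-19,0],[0,0,-50],0.5],
  ],
)

```text
t: 0.82
position: [0.3366, -0.237, 0.2268]
ee_rot: [[0.355, 0.935, 0.0], [0.935, -0.355, -0.0], [-0.0, 0.0, -1.0]]
force: [0.6, 0.3, 0.7]
gripper_width: 0.0481
grip_force: 0.0
```

jog_arm(
  motion=[
    [[0,0,0],[0,0,-50],0.6],
    [[0,0,0],[0,0,-50],0.6],
    [[0,0,0],[0,0,-50],0.6],
    [[0,0,0],[0,0,-50],0.6],
    [[0,0,0],[0,0,-50],0.6],
  ],
)

```text
t: 1.45
position: [0.3357, -0.2388, 0.2266]
ee_rot: [[-0.488, 0.873, -0.0], [0.873, 0.488, 0.0], [0.0, -0.0, -1.0]]
force: [0.5, 0.1, 0.7]
gripper_width: 0.0365
grip_force: 0.0
```

jog_arm(
  motion=[
    [[0,0,0],[0,0,-50],0.6],
    [[0,0,0],[0,0,-50],0.6],
    [[0,0,0],[0,0,-50],0.6],
    [[0,0,0],[0,0,-50],0.6],
    [[0,0,0],[0,0,-50],0.6],
  ],
)

```text
t: 2.08
position: [0.3357, -0.2388, 0.2266]
ee_rot: [[-0.982, 0.187, -0.0], [0.187, 0.982, 0.0], [0.0, 0.0, -1.0]]
force: [-0.8, -0.0, 0.3]
gripper_width: 0.037
grip_force: 0.0
```

```bash
cat >> h.py <<'E'
O=np.array([0.6385,0.0458,0]);YAW=np.radians(10.7)
def go(p,heading):
    "shift (cm) and turn (deg) in tool axes to reach world p with tool x at heading"
    r=robot.sense();R=np.array(r["ee_rot"]);h=np.degrees(np.arctan2(R[1,0],R[0,0]))
    print("t",round(r["t"],2),"pos",np.round(r["position"],4),"head",round(h,2),"tilt",R[:2,2].round(4),"F",np.round(r["force"],2),"Tz",np.round(r["wrist_torque"],3),"w",round(r["gripper_width"],4),"q6",round(r["joint_positions"][5],1))
    dh=(heading-h+180)%360-180
    print("shift",(R.T@(np.array(p)-r["position"])*100).round(2),"turn",round(-dh,2))
def pr(x,y,z):
    c,s=np.cos(YAW),np.sin(YAW);return O+np.array([c*x-s*y,s*x+c*y,z])
E
python3 -c "
from h import *
go(pr(-.136,0,.13),190.7)"
```

```text
t 2.08 pos [ 0.3357 -0.2388  0.2266] head 169.23 tilt [-0.0001  0.0001] F [-0.75 -0.05  0.33] Tz [ 0.055 -0.205  0.017] w 0.037 q6 -125.3
shift [-11.77  28.64   9.66] turn -21.47
```

jog_arm(
  motion=[
    [[-11.8,28.6,6],[0,0,-21.5],0.6],
    [[-11.8,28.6,6],[0,0,-21.5],0.6],
    [[-11.8,28.6,6],[0,0,-21.5],0.6],
    [[-11.8,28.6,6],[0,0,-21.5],0.6],
    [[-11.8,28.6,6],[0,0,-21.5],0.6],
  ],
)

```text
t: 2.7
position: [0.5059, 0.0189, 0.1668]
ee_rot: [[-0.983, -0.182, 0.0], [-0.182, 0.983, -0.0], [-0.0, -0.0, -1.0]]
force: [0.6, -1.5, 0.2]
gripper_width: 0.0368
grip_force: 0.0
```

jog_arm(
  motion=[
    [[0,0,4],[0,0,0],0.6],
    [[0,0,4],[0,0,0],0.6],
  ],
)

```text
t: 2.95
position: [0.5029, 0.0179, 0.1248]
ee_rot: [[-0.983, -0.183, -0.007], [-0.183, 0.983, 0.001], [0.007, 0.002, -1.0]]
force: [-0.5, -0.6, -0.0]
gripper_width: 0.037
grip_force: 0.0
```

```bash
python3 -c "
from h import *
go(pr(-.136,0,.045),190.7)
a=snapshot('side');f=a['frame'][130:270,230:390,::-1]
b=snapshot('top');g=b['frame'][110:240,250:380,::-1]
f=cv2.resize(f,(400,350),interpolation=2);g=cv2.resize(g,(350,350),interpolation=2)
cv2.imwrite('pics/c1.png',np.hstack([f,g]))"
```

```text
t 2.95 pos [0.5029 0.0179 0.1248] head -169.46 tilt [-0.0068  0.0006] F [-0.46 -0.6  -0.04] Tz [ 0.022 -0.093 -0.004] w 0.037 q6 -107.2
shift [-0.29  0.21  7.97] turn -0.16
```

View pics/c1.png

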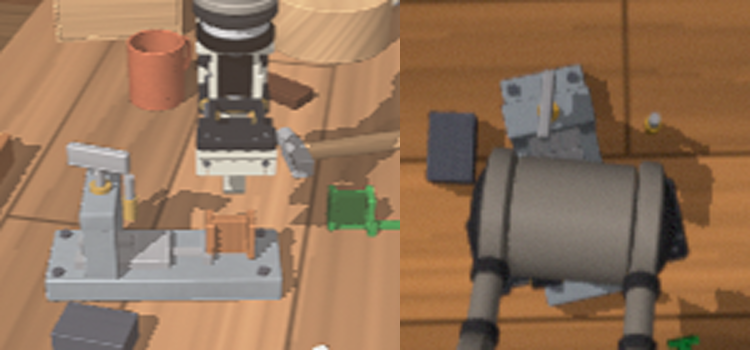

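The gripper tip at (233,185) hangs right above the brown handle at (231,232). I descend astride the web.

```bash
python3 -c "
from h import *
go(pr(-.136,0,.045),190.7)"
```

```text
t 3.05 pos [0.505  0.0166 0.1278] head -169.58 tilt [-0.0002 -0.0001] F [-0.28 -0.72  1.49] Tz [ 0.154 -0.15   0.05 ] w 0.0367 q6 -107.2
shift [-0.06  0.39  8.28] turn -0.28
```

jog_arm(
  motion=[
    [[0,0.4,4.5],[0,0,-0.3],0.6],
    [[0,0.4,8.2],[0,0,-0.3],0.6],
    [[0,0.4,8.2],[0,0,-0.3],0.6],
    [[0,0.4,8.2],[0,0,-0.3],0.78],
    [[0,0.4,8.2],[0,0,-0.3],0.78],
  ],
)

```text
t: 3.68
position: [0.5057, 0.0205, 0.0472]
ee_rot: [[-0.983, -0.186, 0.004], [-0.186, 0.983, -0.001], [-0.004, -0.001, -1.0]]
force: [0.8, 0.3, 0.3]
gripper_width: 0.0229
grip_force: 0.0
```

```bash
python3 -c "
from h import *
go(pr(-.11,0,.045),190.7)
a=snapshot('side');f=a['frame'][160:270,230:360,::-1]
cv2.imwrite('pics/c2.png',cv2.resize(f,None,fx=5,fy=5,interpolation=2))"
```

```text
t 3.67 pos [0.5057 0.0205 0.0472] head -169.28 tilt [ 0.0038 -0.0005] F [0.78 0.31 0.28] Tz [ 0.097 -0.132  0.008] w 0.0229 q6 -107.1
shift [-2.52  0.02  0.23] turn 0.02
```

View pics/c2.png

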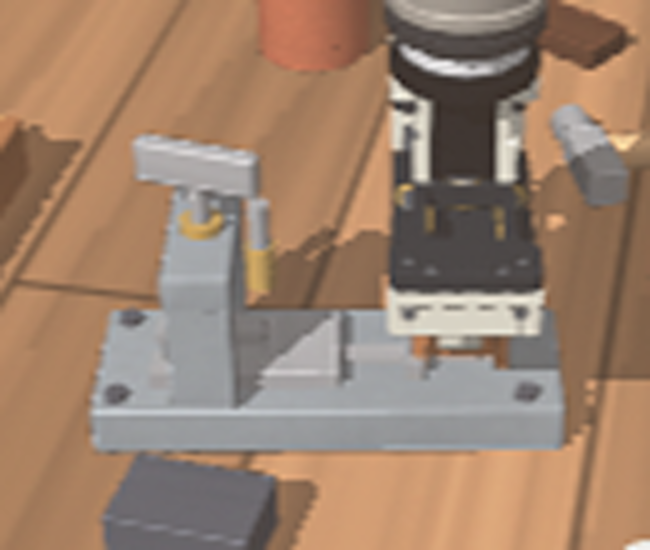

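The finger (460,342) sits between the handle's two plates (420 and 500), astride the web. Now I push the gauge home.

jog_arm(
  motion=[
    [[-0.7,0,0],[0,0,0],0.78],
    [[-1.4,0,0],[0,0,0],0.78],
    [[-2.1,0,0],[0,0,0],0.78],
    [[-2.8,0,0],[0,0,0],0.78],
    [[-3.5,0,0],[0,0,0],0.78],
  ],
)

```text
t: 4.35
position: [0.5391, 0.0276, 0.0451]
ee_rot: [[-0.982, -0.187, -0.0], [-0.187, 0.982, -0.0], [0.0, -0.0, -1.0]]
force: [-1.3, -0.4, 1.0]
gripper_width: 0.0206
grip_force: 0.5
```

jog_arm(
  motion=[
    [[-0.3,0,0],[0,0,0],0.78],
    [[-0.6,0,0],[0,0,0],0.78],
  ],
)

```text
t: 4.6
position: [0.5446, 0.0286, 0.0451]
ee_rot: [[-0.982, -0.187, -0.0], [-0.187, 0.982, -0.0], [0.0, 0.0, -1.0]]
force: [-0.9, -0.7, 0.9]
gripper_width: 0.0205
grip_force: 0.2
```

```bash
cat >> h.py <<'E'
def st():
    r=robot.sense();c,s=np.cos(YAW),np.sin(YAW);d=np.array(r["position"])-O;F=r["force"]
    print("t",round(r["t"],2),"press x,y",np.round([c*d[0]+s*d[1],-s*d[0]+c*d[1],d[2]],4),"Fx,Fy,Fz",np.round([c*F[0]+s*F[1],-s*F[0]+c*F[1],F[2]],2),"grip",r["grip_force"],"w",round(r["gripper_width"],4))
E
python3 -c "
from h import *
st()"
```

```text
t 4.6 press x,y [-0.0955  0.0006  0.0451] Fx,Fy,Fz [-0.97 -0.52  0.87] grip 0.22227630950510502 w 0.0205
```

jog_arm(
  motion=[
    [[-0.15,0,0],[0,0,0],0.78],
    [[-0.3,0,0],[0,0,0],0.78],
  ],
)

```text
t: 4.85
position: [0.5463, 0.0289, 0.0451]
ee_rot: [[-0.982, -0.187, -0.003], [-0.187, 0.982, -0.0], [0.003, 0.0, -1.0]]
force: [-7.7, -2.9, 5.8]
gripper_width: 0.0201
grip_force: 4.0
```

jog_arm(
  motion=[
    [[-0.1,0,0],[0,0,0],0.78],
    [[-0.2,0,0],[0,0,0],0.78],
  ],
)

```text
t: 5.1
position: [0.5463, 0.029, 0.0451]
ee_rot: [[-0.982, -0.187, -0.007], [-0.187, 0.982, -0.001], [0.007, 0.0, -1.0]]
force: [-13.0, -4.3, 10.5]
gripper_width: 0.0206
grip_force: 7.2
```

Home: the force rises at a fixed position, TCP press x ≈ -0.094. I back off, lift and go over the T-bar.

jog_arm(
  motion=[
    [[1.1,0,0],[0,0,0],0.6],
    [[1.1,0,0],[0,0,0],0.6],
    [[1.1,0,-5],[0,0,0],0.4],
    [[1.1,0,-11],[0,0,0],0.4],
    [[1.1,0,-16],[0,0,0],0.4],
  ],
)

```text
t: 5.72
position: [0.5393, 0.0276, 0.2077]
ee_rot: [[-0.982, -0.187, 0.003], [-0.187, 0.982, -0.0], [-0.002, -0.001, -1.0]]
force: [0.3, -1.4, -1.2]
gripper_width: 0.0543
grip_force: 0.0
```

```bash
python3 -c "
from h import *
st()
go([.6383,.0463,.2],174.2)
s=snapshot('side');cv2.imwrite('pics/s2.png',s['frame'][:,:,::-1])
m=cv2.inRange(cv2.cvtColor(s['frame'],cv2.COLOR_RGB2HSV),(5,140,60),(14,255,255))[200:245,295:345]
for k in range(45): 
  x=np.flatnonzero(m[k]); 
  if len(x)>6: print(200+k,295+x.min(),295+x.max(),end='; ')
for x in (-.1,-.136): print(x,proj(s,pr(x,0,.078)))
"
```

```text
t 5.72 press x,y [-0.1009  0.0005  0.2077] Fx,Fy,Fz [ 0.07 -1.43 -1.19] grip 0.0 w 0.0543
t 5.72 pos [0.5393 0.0276 0.2077] head -169.24 tilt [ 0.0025 -0.0001] F [ 0.33 -1.39 -1.19] Tz [ 0.126 -0.198 -0.01 ] w 0.0543 q6 -106.0
shift [-1.007e+01 -1.000e-02  7.900e-01] turn 16.56
-0.1 [308.47470294 216.92541834]
-0.136 [322.03468648 216.9380744 ]
```

jog_arm(
  motion=[
    [[-10.1,0,0],[0,0,16.6],0.4],
    [[-10.1,0,0],[0,0,16.6],0.4],
    [[-10.1,0,0],[0,0,16.6],0.4],
    [[-10.1,0,0],[0,0,16.6],0.4],
  ],
)

```text
t: 6.28
position: [0.6373, 0.0464, 0.2046]
ee_rot: [[-0.995, 0.101, -0.001], [0.101, 0.995, -0.0], [0.001, -0.0, -1.0]]
force: [-0.7, -0.1, -0.1]
gripper_width: 0.0552
grip_force: 0.0
```

```bash
python3 -c "
from h import *
go([.6383,.0463,.142],174.2)
a=snapshot('side');f=a['frame'][130:260,230:330,::-1]
cv2.imwrite('pics/c3.png',cv2.resize(f,None,fx=4.5,fy=4.5,interpolation=2))"
```

```text
t 6.28 pos [0.6373 0.0464 0.2046] head 174.22 tilt [-0.0011 -0.    ] F [-0.73 -0.15 -0.08] Tz [ 0.096 -0.181  0.04 ] w 0.0552 q6 -86.9
shift [-0.11  0.    6.26] turn 0.02
```

View pics/c3.png

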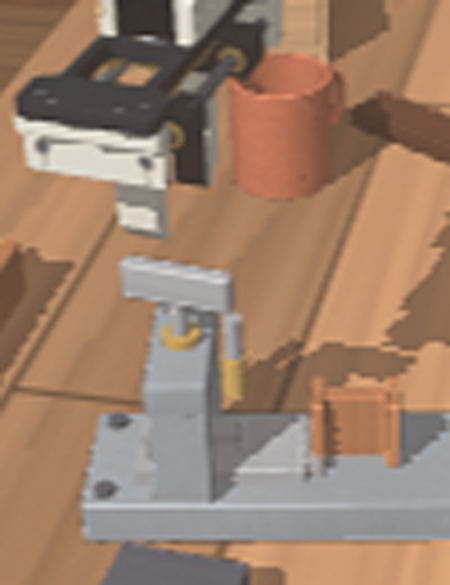

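The gauge's front plate (315,430) now stands against the keeper's edge, so it is home. The fingers (140,210) hang above the T-bar (175,285). I descend and pinch.

jog_arm(
  motion=[
    [[0,0,4],[0,0,0],0.4],
    [[0,0,6.3],[0,0,0],0.4],
    [[0,0,6.3],[0,0,0],0.4],
  ],
)

```text
t: 6.7
position: [0.6361, 0.0462, 0.1409]
ee_rot: [[-0.995, 0.102, -0.004], [0.102, 0.995, 0.0], [0.004, -0.0, -1.0]]
force: [-0.2, -0.6, 1.4]
gripper_width: 0.0549
grip_force: 0.0
```

jog_arm(
  motion=[
    [[0,0,0],[0,0,0],0.9],
    [[0,0,0],[0,0,0],0.9],
    [[0,0,0],[0,0,0],0.95],
    [[0,0,0],[0,0,0],0.95],
    [[0,0,0],[0,0,0],0.95],
  ],
  squeeze=15,
)

```text
t: 7.32
position: [0.6379, 0.0454, 0.1424]
ee_rot: [[-0.995, 0.102, -0.0], [0.102, 0.995, -0.002], [-0.0, -0.002, -1.0]]
force: [-1.1, -0.2, 0.5]
gripper_width: 0.0119
grip_force: 15.0
```

```bash
python3 -c "
from h import *
st();go([.6383,.0463,.142],174.2)"
```

```text
t 7.33 press x,y [-0.0007 -0.0002  0.1424] Fx,Fy,Fz [-1.1   0.01  0.54] grip 14.99420017004013 w 0.0119
t 7.33 pos [0.6379 0.0454 0.1424] head 174.16 tilt [-0.     -0.0018] F [-1.08 -0.19  0.54] Tz [-0.091 -0.143 -0.067] w 0.0119 q6 -86.9
shift [-0.04  0.09  0.04] turn -0.04
```

jog_arm(
  motion=[
    [[0,0,0],[0,0,10],0.95],
    [[0,0,0],[0,0,20],0.95],
    [[0,0,0],[0,0,30],0.95],
    [[0,0,0],[0,0,40],0.95],
    [[0,0,0],[0,0,46],0.95],
  ],
)

```text
t: 7.95
position: [0.6379, 0.0454, 0.1424]
ee_rot: [[-0.614, 0.789, -0.0], [0.789, 0.614, -0.001], [-0.001, -0.001, -1.0]]
force: [-0.5, -2.6, 1.2]
gripper_width: 0.0121
grip_force: 15.0
```

```bash
python3 -c "
from h import *
st();go([.6383,.0463,.142],174.2)"
```

```text
t 7.95 press x,y [-0.0007 -0.0002  0.1424] Fx,Fy,Fz [-0.92 -2.44  1.15] grip 15.003740340471268 w 0.0121
t 7.95 pos [0.6379 0.0454 0.1424] head 127.91 tilt [-0.     -0.0014] F [-0.45 -2.57  1.15] Tz [-0.487 -0.041  0.062] w 0.0121 q6 -40.6
shift [0.04 0.09 0.04] turn -46.29
```

jog_arm(
  motion=[
    [[0,0,0],[0,0,10],0.95],
    [[0,0,0],[0,0,20],0.95],
    [[0,0,0],[0,0,30],0.95],
    [[0,0,0],[0,0,40],0.95],
    [[0,0,0],[0,0,46],0.95],
  ],
)

```text
t: 8.57
position: [0.6379, 0.0455, 0.1424]
ee_rot: [[0.141, 0.99, -0.0], [0.99, -0.141, -0.001], [-0.001, 0.0, -1.0]]
force: [0.2, -3.5, 1.6]
gripper_width: 0.0122
grip_force: 15.0
```

jog_arm(
  motion=[
    [[0,0,0],[0,0,0],0.4],
    [[0,0,0],[0,0,0],0.4],
    [[0,0,-4],[0,0,0],0.4],
    [[0,0,-6.5],[0,0,0],0.4],
    [[0,0,-6.5],[0,0,0],0.6],
  ],
)

```text
t: 9.2
position: [0.639, 0.0465, 0.2094]
ee_rot: [[0.135, 0.991, 0.005], [0.991, -0.135, -0.0], [0.0, 0.005, -1.0]]
force: [-0.3, -0.6, 0.2]
gripper_width: 0.0454
grip_force: 0.0
```

```bash
python3 -c "
from h import *
st();go(pr(-.102,0,.205),10.7)"
```

```text
t 9.2 press x,y [0.0006 0.0006 0.2094] Fx,Fy,Fz [-0.42 -0.51  0.2 ] grip 0.0 w 0.0454
t 9.2 pos [0.639  0.0465 0.2094] head 82.24 tilt [ 0.0047 -0.0001] F [-0.32 -0.58  0.2 ] Tz [-0.064 -0.063  0.046] w 0.0454 q6 5.1
shift [-3.31 -9.71  0.4 ] turn 71.54
```

jog_arm(
  motion=[
    [[-3.3,-9.7,0],[0,0,50],0.6],
    [[-3.3,-9.7,0],[0,0,50],0.6],
    [[-3.3,-9.7,0],[0,0,50],0.6],
    [[-3.3,-9.7,0],[0,0,50],0.6],
    [[-3.3,-9.7,0],[0,0,50],0.6],
  ],
)

```text
t: 9.82
position: [0.5365, 0.027, 0.2059]
ee_rot: [[0.849, 0.529, -0.002], [0.529, -0.849, 0.0], [-0.002, -0.001, -1.0]]
force: [-0.4, -0.4, -0.3]
gripper_width: 0.0364
grip_force: 0.0
```

jog_arm(
  motion=[
    [[0,0,0],[0,0,21.5],0.6],
    [[0,0,0],[0,0,21.5],0.6],
    [[0,0,0],[0,0,21.5],0.6],
  ],
)

```text
t: 10.2
position: [0.5367, 0.027, 0.206]
ee_rot: [[0.982, 0.187, -0.002], [0.187, -0.982, 0.0], [-0.002, -0.001, -1.0]]
force: [0.2, 0.1, 0.3]
gripper_width: 0.0369
grip_force: 0.0
```

```bash
python3 -c "
from h import *
st();go(pr(-.102,0,.045),10.7)"
```

```text
t 10.2 press x,y [-0.1035  0.0005  0.206 ] Fx,Fy,Fz [0.24 0.02 0.34] grip 0.0 w 0.0369
t 10.2 pos [0.5367 0.027  0.206 ] head 10.8 tilt [-0.002   0.0002] F [0.23 0.06 0.34] Tz [ 0.004 -0.018  0.028] w 0.0369 q6 73.9
shift [ 0.18  0.06 16.1 ] turn 0.1
```

jog_arm(
  motion=[
    [[0.1,0,6],[0,0,0],0.6],
    [[0.1,0,12],[0,0,0],0.6],
    [[0.1,0,16.1],[0,0,0],0.6],
    [[0.1,0,16.1],[0,0,0],0.78],
    [[0.1,0,16.1],[0,0,0],0.78],
  ],
)

```text
t: 10.82
position: [0.5392, 0.027, 0.0475]
ee_rot: [[0.982, 0.187, 0.002], [0.187, -0.982, -0.0], [0.002, 0.001, -1.0]]
force: [0.1, 0.2, -0.2]
gripper_width: 0.0224
grip_force: 0.0
```

jog_arm(
  motion=[
    [[-0.5,0,0],[0,0,0],0.78],
    [[-0.9,0,0],[0,0,0],0.78],
    [[-1.1,0,0],[0,0,0],0.78],
  ],
)

```text
t: 11.2
position: [0.5293, 0.0249, 0.0479]
ee_rot: [[0.983, 0.185, 0.006], [0.185, -0.983, -0.0], [0.005, 0.001, -1.0]]
force: [5.2, 1.9, 3.6]
gripper_width: 0.0202
grip_force: 2.5
```

jog_arm(
  motion=[
    [[-0.2,0,0],[0,0,0],0.78],
    [[-0.4,0,0],[0,0,0],0.78],
  ],
)

```text
t: 11.45
position: [0.5241, 0.0242, 0.0466]
ee_rot: [[0.983, 0.185, 0.002], [0.185, -0.983, -0.0], [0.002, 0.0, -1.0]]
force: [4.5, 0.3, 3.2]
gripper_width: 0.0202
grip_force: 2.3
```

jog_arm(
  motion=[
    [[-0.2,0,0],[0,0,0],0.78],
    [[-0.4,0,0],[0,0,0],0.78],
  ],
)

```text
t: 11.7
position: [0.5195, 0.0235, 0.0461]
ee_rot: [[0.983, 0.185, -0.0], [0.185, -0.983, -0.0], [-0.0, 0.0, -1.0]]
force: [4.7, 0.8, 3.5]
gripper_width: 0.0205
grip_force: 2.2
```

jog_arm(
  motion=[
    [[-0.2,0,0],[0,0,0],0.78],
    [[-0.4,0,0],[0,0,0],0.78],
  ],
)

```text
t: 11.95
position: [0.5155, 0.0228, 0.0461]
ee_rot: [[0.983, 0.185, -0.0], [0.185, -0.983, -0.0], [-0.0, 0.0, -1.0]]
force: [4.2, 0.3, 2.1]
gripper_width: 0.0205
grip_force: 2.2
```

```bash
python3 -c "
from h import *
st()"
```

```text
t 11.95 press x,y [-0.1252  0.0002  0.0461] Fx,Fy,Fz [ 4.21 -0.5   2.11] grip 2.1652959287166595 w 0.0205
```

The draw force is a steady 4.4 N with the gauge about 14 mm out, so the foot bears. I back off for a no-contact baseline and draw a little more to confirm.

jog_arm(
  motion=[
    [[0.4,0,0],[0,0,0],0.78],
    [[0.4,0,0],[0,0,0],0.78],
    [[0.4,0,0],[0,0,0],0.78],
    [[0.4,0,0],[0,0,0],0.78],
  ],
)

```text
t: 12.45
position: [0.5192, 0.0236, 0.0459]
ee_rot: [[0.983, 0.185, -0.001], [0.185, -0.983, -0.0], [-0.001, -0.0, -1.0]]
force: [-0.1, 1.1, 1.0]
gripper_width: 0.0202
grip_force: 0.0
```

jog_arm(
  motion=[
    [[0.4,0,0],[0,0,0],0.78],
    [[0.4,0,0],[0,0,0],0.78],
  ],
)

```text
t: 12.7
position: [0.5239, 0.0243, 0.0462]
ee_rot: [[0.983, 0.185, 0.0], [0.185, -0.983, -0.0], [0.0, 0.0, -1.0]]
force: [0.9, -0.5, 0.3]
gripper_width: 0.0199
grip_force: 0.0
```

jog_arm(
  motion=[
    [[-0.5,0,0],[0,0,0],0.78],
    [[-0.8,0,0],[0,0,0],0.78],
    [[-1.0,0,0],[0,0,0],0.78],
  ],
)

```text
t: 13.08
position: [0.5138, 0.0224, 0.0463]
ee_rot: [[0.983, 0.185, 0.001], [0.185, -0.983, -0.0], [0.001, 0.0, -1.0]]
force: [1.4, -0.8, -2.2]
gripper_width: 0.02
grip_force: 0.9
```

jog_arm(
  motion=[
    [[-0.1,0,0],[0,0,0],0.78],
    [[-0.2,0,0],[0,0,0],0.78],
  ],
)

```text
t: 13.32
position: [0.512, 0.022, 0.0463]
ee_rot: [[0.983, 0.185, 0.001], [0.185, -0.983, -0.0], [0.001, 0.0, -1.0]]
force: [1.9, 1.0, -0.4]
gripper_width: 0.0204
grip_force: 1.0
```

jog_arm(
  motion=[
    [[-0.1,0,0],[0,0,0],0.78],
    [[-0.2,0,0],[0,0,0],0.78],
  ],
)

```text
t: 13.58
position: [0.5099, 0.0216, 0.0463]
ee_rot: [[0.983, 0.185, 0.0], [0.185, -0.983, -0.0], [0.0, 0.0, -1.0]]
force: [2.7, 0.4, 0.1]
gripper_width: 0.0199
grip_force: 1.1
```

```bash
python3 -c "
from h import *
st()"
```

```text
t 13.57 press x,y [-1.308e-01  1.000e-04  4.630e-02] Fx,Fy,Fz [ 2.74 -0.07  0.12] grip 1.0891268961131573 w 0.0199
```

In the second draw there was no vertical load, and it took only about 2.2 N, which is near the low edge. I add about 13° (0.23 rad, +1.8 N) and draw again.

jog_arm(
  motion=[
    [[0.9,0,0],[0,0,0],0.6],
    [[0.9,0,0],[0,0,0],0.6],
    [[0.9,0,-5],[0,0,0],0.4],
    [[0.9,0,-11],[0,0,0],0.4],
    [[0.9,0,-16],[0,0,0],0.4],
  ],
)

```text
t: 14.2
position: [0.5185, 0.0234, 0.2083]
ee_rot: [[0.983, 0.185, 0.0], [0.185, -0.983, -0.0], [0.0, 0.0, -1.0]]
force: [0.8, 0.7, -0.6]
gripper_width: 0.0545
grip_force: 0.0
```

jog_arm(
  motion=[
    [[0,0,0],[0,0,-50],0.4],
    [[0,0,0],[0,0,-50],0.4],
    [[0,0,0],[0,0,-50],0.4],
    [[0,0,0],[0,0,-50],0.4],
    [[0,0,0],[0,0,-50],0.4],
  ],
)

```text
t: 14.82
position: [0.5183, 0.0234, 0.206]
ee_rot: [[0.486, 0.874, -0.001], [0.874, -0.486, -0.0], [-0.001, -0.001, -1.0]]
force: [0.3, 0.0, -0.0]
gripper_width: 0.0551
grip_force: 0.0
```

```bash
python3 -c "
from h import *
st();go([.6379,.0456,.205],82.1)"
```

```text
t 14.82 press x,y [-0.1223  0.0003  0.206 ] Fx,Fy,Fz [ 0.26 -0.01 -0.02] grip 0.0 w 0.0551
t 14.82 pos [0.5183 0.0234 0.206 ] head 60.93 tilt [-0.0009 -0.0001] F [ 0.26  0.04 -0.02] Tz [-0.004 -0.084 -0.018] w 0.0551 q6 23.2
shift [7.75 9.38 0.09] turn -21.17
```

jog_arm(
  motion=[
    [[7.7,9.4,0],[0,0,-21.2],0.4],
    [[7.7,9.4,0],[0,0,-21.2],0.4],
    [[7.7,9.4,0],[0,0,-21.2],0.4],
    [[7.7,9.4,0],[0,0,-21.2],0.4],
  ],
)

```text
t: 15.32
position: [0.6373, 0.0444, 0.2053]
ee_rot: [[0.143, 0.99, -0.002], [0.99, -0.143, -0.0], [-0.0, -0.002, -1.0]]
force: [-0.7, 0.2, -0.3]
gripper_width: 0.0551
grip_force: 0.0
```

```bash
python3 -c "
from h import *
st();go([.6379,.0456,.142],82.1)"
```

```text
t 15.32 press x,y [-0.0014 -0.0011  0.2053] Fx,Fy,Fz [-0.62  0.33 -0.28] grip 0.0 w 0.0551
t 15.32 pos [0.6373 0.0444 0.2053] head 81.79 tilt [-0.0025 -0.0001] F [-0.67  0.21 -0.28] Tz [-0.008 -0.047 -0.044] w 0.0551 q6 5.3
shift [0.13 0.06 6.33] turn -0.31
```

jog_arm(
  motion=[
    [[0.1,0.05,4],[0,0,-0.3],0.4],
    [[0.1,0.05,6.3],[0,0,-0.3],0.4],
    [[0.1,0.05,6.3],[0,0,-0.3],0.4],
  ],
)

```text
t: 15.7
position: [0.6367, 0.0451, 0.1424]
ee_rot: [[0.138, 0.99, -0.004], [0.99, -0.138, -0.0], [-0.001, -0.004, -1.0]]
force: [0.1, -0.2, 0.1]
gripper_width: 0.0552
grip_force: 0.0
```

jog_arm(
  motion=[
    [[0,0,0],[0,0,0],0.9],
    [[0,0,0],[0,0,0],0.9],
    [[0,0,0],[0,0,0],0.95],
    [[0,0,0],[0,0,0],0.95],
    [[0,0,0],[0,0,0],0.95],
  ],
)

```text
t: 16.32
position: [0.6379, 0.0455, 0.1434]
ee_rot: [[0.137, 0.991, -0.003], [0.991, -0.137, 0.0], [-0.0, -0.003, -1.0]]
force: [-2.1, -0.4, -0.3]
gripper_width: 0.0118
grip_force: 15.0
```

jog_arm(
  motion=[
    [[0,0,0],[0,0,7],0.95],
    [[0,0,0],[0,0,13],0.95],
    [[0,0,0],[0,0,13],0.95],
  ],
)

```text
t: 16.7
position: [0.6379, 0.0455, 0.1433]
ee_rot: [[0.355, 0.935, -0.002], [0.935, -0.355, 0.0], [-0.001, -0.002, -1.0]]
force: [-5.7, -0.2, 3.3]
gripper_width: 0.0118
grip_force: 15.0
```

jog_arm(
  motion=[
    [[0,0,0],[0,0,0],0.4],
    [[0,0,0],[0,0,0],0.4],
    [[0,0,-4],[0,0,0],0.4],
    [[0,0,-6.5],[0,0,0],0.4],
    [[0,0,-6.5],[0,0,0],0.6],
  ],
)

```text
t: 17.32
position: [0.6403, 0.0453, 0.2104]
ee_rot: [[0.355, 0.935, 0.005], [0.935, -0.355, -0.0], [0.002, 0.005, -1.0]]
force: [0.8, -0.6, 0.8]
gripper_width: 0.0452
grip_force: 0.0
```

```bash
python3 -c "
from h import *
st();go(pr(-.122,0,.205),10.7)"
```

```text
t 17.32 press x,y [ 0.0016 -0.0009  0.2104] Fx,Fy,Fz [ 0.68 -0.78  0.79] grip 0.0 w 0.0452
t 17.32 pos [0.6403 0.0453 0.2104] head 69.19 tilt [ 0.0052 -0.0003] F [ 0.81 -0.64  0.79] Tz [ 0.003 -0.063 -0.022] w 0.0452 q6 18.0
shift [ -6.39 -10.59   0.48] turn 58.49
```

jog_arm(
  motion=[
    [[-6.4,-10.6,0.3],[0,0,50],0.6],
    [[-6.4,-10.6,0.3],[0,0,50],0.6],
    [[-6.4,-10.6,0.3],[0,0,50],0.6],
    [[-6.4,-10.6,0.3],[0,0,50],0.6],
    [[-6.4,-10.6,0.3],[0,0,50],0.6],
  ],
)

```text
t: 17.95
position: [0.5165, 0.0232, 0.204]
ee_rot: [[0.946, 0.324, -0.002], [0.324, -0.946, 0.0], [-0.001, -0.001, -1.0]]
force: [0.1, -0.3, 0.1]
gripper_width: 0.0366
grip_force: 0.0
```

jog_arm(
  motion=[
    [[0,0,0],[0,0,8.5],0.6],
    [[0,0,0],[0,0,8.5],0.6],
    [[0,0,0],[0,0,8.5],0.6],
  ],
)

```text
t: 18.32
position: [0.5168, 0.0233, 0.2045]
ee_rot: [[0.982, 0.188, -0.001], [0.188, -0.982, -0.0], [-0.001, -0.0, -1.0]]
force: [0.2, -0.7, 0.2]
gripper_width: 0.0369
grip_force: 0.0
```

```bash
python3 -c "
from h import *
st();go(pr(-.122,0,.046),10.7)"
```

```text
t 18.32 press x,y [-0.1237  0.0005  0.2045] Fx,Fy,Fz [ 0.09 -0.76  0.17] grip 0.0 w 0.0369
t 18.32 pos [0.5168 0.0233 0.2045] head 10.83 tilt [-0.001 -0.   ] F [ 0.23 -0.73  0.17] Tz [-0.039 -0.058 -0.047] w 0.0369 q6 73.3
shift [ 0.19  0.05 15.85] turn 0.13
```

jog_arm(
  motion=[
    [[0.1,0,6],[0,0,0],0.6],
    [[0.1,0,12],[0,0,0],0.6],
    [[0.1,0,15.8],[0,0,0],0.6],
    [[0.1,0,15.8],[0,0,0],0.78],
    [[0.1,0,15.8],[0,0,0],0.78],
  ],
)

```text
t: 18.95
position: [0.5192, 0.0233, 0.0485]
ee_rot: [[0.983, 0.186, 0.002], [0.186, -0.983, -0.0], [0.002, 0.001, -1.0]]
force: [0.3, 0.2, 0.7]
gripper_width: 0.0226
grip_force: 0.0
```

jog_arm(
  motion=[
    [[0,0,0],[0,0,0],0.78],
    [[0,0,0],[0,0,0],0.78],
    [[-0.4,0,0],[0,0,0],0.78],
    [[-0.8,0,0],[0,0,0],0.78],
    [[-1.0,0,0],[0,0,0],0.78],
  ],
)

```text
t: 19.58
position: [0.5089, 0.0215, 0.0475]
ee_rot: [[0.983, 0.185, 0.002], [0.185, -0.983, -0.0], [0.002, 0.0, -1.0]]
force: [3.6, 0.2, -1.8]
gripper_width: 0.02
grip_force: 1.8
```

jog_arm(
  motion=[
    [[-0.1,0,0],[0,0,0],0.78],
    [[-0.2,0,0],[0,0,0],0.78],
  ],
)

```text
t: 19.82
position: [0.507, 0.0211, 0.0475]
ee_rot: [[0.983, 0.185, 0.002], [0.185, -0.983, -0.0], [0.002, 0.0, -1.0]]
force: [4.5, 1.3, -0.2]
gripper_width: 0.0202
grip_force: 2.3
```

```bash
python3 -c "
from h import *
st()"
```

```text
t 19.82 press x,y [-0.1338  0.0002  0.0475] Fx,Fy,Fz [ 4.65  0.44 -0.18] grip 2.2501765564084053 w 0.0202
```

The draw is now about 4.4 N with no vertical load, mid-range (foot about 3 N). I push the gauge home again slowly.

jog_arm(
  motion=[
    [[0.7,0,0],[0,0,0],0.78],
    [[1.4,0,0],[0,0,0],0.78],
    [[1.8,0,0],[0,0,0],0.78],
    [[2.2,0,0],[0,0,0],0.78],
    [[2.5,0,0],[0,0,0],0.78],
  ],
)

```text
t: 20.45
position: [0.5285, 0.0258, 0.0468]
ee_rot: [[0.983, 0.185, -0.006], [0.185, -0.983, -0.0], [-0.006, -0.001, -1.0]]
force: [-7.7, -1.2, 5.3]
gripper_width: 0.0203
grip_force: 4.1
```

jog_arm(
  motion=[
    [[0.3,0,0],[0,0,0],0.78],
    [[0.6,0,0],[0,0,0],0.78],
    [[0.9,0,0],[0,0,0],0.78],
    [[1.1,0,0],[0,0,0],0.78],
  ],
)

```text
t: 20.95
position: [0.5394, 0.0278, 0.0468]
ee_rot: [[0.983, 0.185, -0.006], [0.185, -0.983, -0.0], [-0.006, -0.001, -1.0]]
force: [-7.2, -0.8, 5.8]
gripper_width: 0.0202
grip_force: 4.0
```

jog_arm(
  motion=[
    [[0.15,0,0],[0,0,0],0.78],
    [[0.3,0,0],[0,0,0],0.78],
  ],
)

```text
t: 21.2
position: [0.5422, 0.0284, 0.0468]
ee_rot: [[0.983, 0.185, -0.006], [0.185, -0.983, -0.0], [-0.006, -0.001, -1.0]]
force: [-7.3, -1.6, 5.8]
gripper_width: 0.0201
grip_force: 4.0
```

```bash
python3 -c "
from h import *
st()"
```

```text
t 21.2 press x,y [-0.0978  0.0008  0.0468] Fx,Fy,Fz [-7.49 -0.25  5.78] grip 3.953649401664734 w 0.0201
```

jog_arm(
  motion=[
    [[0.2,0,0],[0,0,0],0.78],
    [[0.4,0,0],[0,0,0],0.78],
  ],
)

```text
t: 21.45
position: [0.5462, 0.0291, 0.0468]
ee_rot: [[0.983, 0.185, -0.006], [0.185, -0.983, -0.0], [-0.006, -0.001, -1.0]]
force: [-7.2, -1.8, 5.2]
gripper_width: 0.0199
grip_force: 4.0
```

jog_arm(
  motion=[
    [[0.1,0,0],[0,0,0],0.78],
    [[0.2,0,0],[0,0,0],0.78],
  ],
)

```text
t: 21.7
position: [0.5462, 0.0292, 0.0467]
ee_rot: [[0.983, 0.185, -0.01], [0.185, -0.983, -0.001], [-0.01, -0.001, -1.0]]
force: [-15.4, -5.9, 12.2]
gripper_width: 0.0203
grip_force: 8.5
```

jog_arm(
  motion=[
    [[0.1,0,0],[0,0,0],0.78],
    [[0.1,0,0],[0,0,0],0.78],
  ],
)

```text
t: 21.95
position: [0.5462, 0.0292, 0.0468]
ee_rot: [[0.983, 0.185, -0.012], [0.185, -0.983, -0.001], [-0.012, -0.001, -1.0]]
force: [-17.5, -5.0, 13.8]
gripper_width: 0.0199
grip_force: 9.3
```

```bash
python3 -c "
from h import *
st()"
```

```text
t 21.95 press x,y [-0.0938  0.0008  0.0468] Fx,Fy,Fz [-18.11  -1.68  13.82] grip 9.295421317219734 w 0.0199
```

Home again: the force rises at the same -0.0938. I centre the fingers in the gap, open and lift.

jog_arm(
  motion=[
    [[-0.9,0,0],[0,0,0],0.78],
    [[-1.0,0,0],[0,0,0],0.65],
    [[-1.0,0,-1],[0,0,0],0.6],
    [[-1.0,0,-6],[0,0,0],0.6],
    [[-1.0,0,-11],[0,0,0],0.6],
  ],
)

```text
t: 22.58
position: [0.5419, 0.028, 0.1589]
ee_rot: [[0.983, 0.185, 0.0], [0.185, -0.983, -0.0], [0.0, 0.0, -1.0]]
force: [0.3, 0.3, -0.1]
gripper_width: 0.0372
grip_force: 0.0
```

jog_arm(
  motion=[
    [[-4,0,-5],[0,0,0],0.6],
    [[-8,0,-7],[0,0,0],0.6],
    [[-8,0,-7],[0,0,0],0.6],
    [[-8,0,-7],[0,0,0],0.6],
  ],
)

```text
t: 23.08
position: [0.4637, 0.0131, 0.2276]
ee_rot: [[0.983, 0.185, 0.002], [0.185, -0.983, -0.0], [0.001, 0.0, -1.0]]
force: [-0.9, -0.2, 0.1]
gripper_width: 0.0368
grip_force: 0.0
```

```bash
python3 -c "
from h import *
st()
f=snapshot('side')['frame'][160:270,230:360,::-1]
cv2.imwrite('pics/c4.png',cv2.resize(f,None,fx=5,fy=5,interpolation=2))"
```

```text
t 23.07 press x,y [-0.1778  0.0003  0.2276] Fx,Fy,Fz [-0.9  -0.08  0.08] grip 0.0 w 0.0368
```

View pics/c4.png

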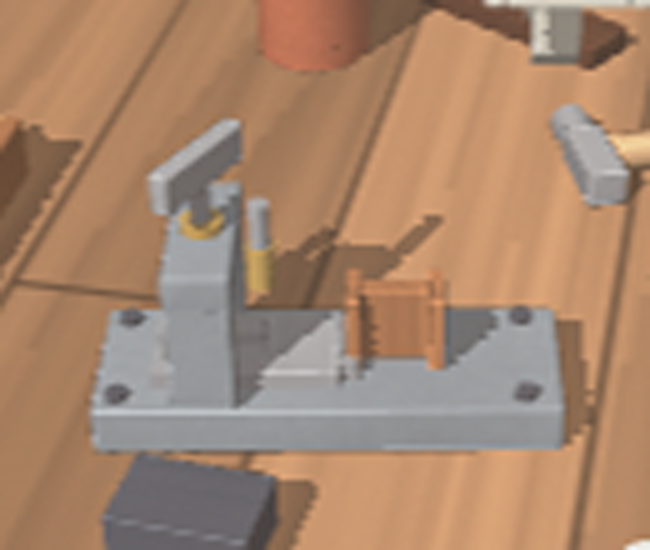

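The gauge's shoulder (345,370) stands against the keeper and rails. The T-bar (195,165) is at its set angle, the gripper is clear, and the block and punch are undisturbed.

```bash
python3 -c "
from h import *
print(robot.hand_in())"
```

```text
the job is handed in; nothing more can be done
None
```

I handed the job in with the gauge home against the rails and the screw at about 2.12 rad, where drawing the gauge took about 4.4 N (I estimate about 3 N at the foot); the arm is clear and no bystander was touched, but the hand-in returned no verdict.

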